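# Ring the bell for the bowls

### The job

The stacked bowls are ready to be carried out: ring the service bell that stands in front of the stack of bowls, by pressing its plunger right down lightly with your fingertips, then let the plunger spring back up and draw your hand well clear of the bell, by a hand's width or more. Do not pick up, push about or tip the bell, do not ring the other bells, and leave everything else on the table where it stands.

Things in the scene. Friction and masses are not known exactly. Their poses are not given: they have to be found in the camera images.
- bell_bowls: The service bell standing in front of (on the robot's side of) the stack of bowls; loose, about 0.45 kg. All three bells are identical: low round black foot 85 mm across, polished steel dome 77 mm across up to 46 mm above the table, and a plunger sticking out of the middle of the dome; 64 mm high in all. Origin: centre of the underside; z up.
- plunger_bowls (a joint): Plunger travel of that bell: 0 at rest (up), grows as it is pressed down, 0.006 m (6 mm) fully down. A spring lifts it back by itself; it takes about 0.5 N to start and less than 3 N fully down. The bell strikes once it is past 4 mm.
- plunger_bowls_top (a point): Centre of the top of that bell's plunger, a steel button 17 mm across and 7.5 mm thick; at rest it is 64 mm above the table and its underside stands 10 mm above the dome. Moves with the plunger.
- bell_plates: The service bell standing in front of (on the robot's side of) the stack of plates; loose, about 0.45 kg. All three bells are identical: low round black foot 85 mm across, polished steel dome 77 mm across up to 46 mm above the table, and a plunger sticking out of the middle of the dome; 64 mm high in all. Origin: centre of the underside; z up.
- plunger_plates (a joint): Plunger travel of that bell: 0 at rest (up), grows as it is pressed down, 0.006 m (6 mm) fully down. A spring lifts it back by itself; it takes about 0.5 N to start and less than 3 N fully down. The bell strikes once it is past 4 mm.
- plunger_plates_top (a point): Centre of the top of that bell's plunger, a steel button 17 mm across and 7.5 mm thick; at rest it is 64 mm above the table and its underside stands 10 mm above the dome. Moves with the plunger.
- bell_glass: The service bell standing in front of (on the robot's side of) the drinking glass; loose, about 0.45 kg. All three bells are identical: low round black foot 85 mm across, polished steel dome 77 mm across up to 46 mm above the table, and a plunger sticking out of the middle of the dome; 64 mm high in all. Origin: centre of the underside; z up.
- plunger_glass (a joint): Plunger travel of that bell: 0 at rest (up), grows as it is pressed down, 0.006 m (6 mm) fully down. A spring lifts it back by itself; it takes about 0.5 N to start and less than 3 N fully down. The bell strikes once it is past 4 mm.
- plunger_glass_top (a point): Centre of the top of that bell's plunger, a steel button 17 mm across and 7.5 mm thick; at rest it is 64 mm above the table and its underside stands 10 mm above the dome. Moves with the plunger.
- bowls: Stack of four white bowls, 157 mm across, 128 mm high, loose. Origin: centre of the underside. Its own bell stands 14 to 17.5 cm nearer the robot (smaller x), at most 3.5 cm to the left or right of it.
- plates: Stack of small white plates, 153 mm across, 46 mm high, loose. Origin: centre of the underside. A bell stands in front of it in the same way.
- glass: Squat clear drinking glass, 76 mm across, 86 mm high, loose. Origin: centre of the underside. A bell stands in front of it in the same way.
- wine_left: Wine bottle at the back of the table, left, 74 mm across, 299 mm high, loose. Bystander. Origin: centre of the underside.
- wine_right: Wine bottle at the back of the table, right, 74 mm across, 299 mm high, loose. Bystander. Origin: centre of the underside.
- shaker_tin: Steel shaker tin in the back right corner, 74 mm across, 156 mm high, loose. Bystander. Origin: centre of the underside.
- bitters: Small dasher bottle in the back left corner, 47 mm across, 138 mm high, loose. Bystander. Origin: centre of the underside.
- stopper: Pale metal bottle stopper standing on its wide end, 33 mm across, 48 mm high, loose, near the front, between the left and the middle bell. Bystander. Origin: centre of the underside.
- corkscrew: Folded dark corkscrew lying flat, pointing roughly away from the robot, 112 mm long, 20 mm wide, 15 mm high, loose, near the front, between the middle and the right bell. Bystander. Origin: centre of the underside.

How it is judged:
By the outcome, as a careful person would: the job done as asked, in the order asked, and still so for the second after the job is handed in, with the robot touching nothing.
It also fails if it takes over 32 s, if anything falls off the work surface, if the arm or the gripper's body presses on something with over 40 N, if the wrist force passes 120 N, or if a joint passes its speed limit or range.

### The arm

A 6-joint arm with a two-finger parallel gripper is mounted at the origin on a cart in front of the work surface, level with it; the furniture and walls round the work are solid. World frame = base frame: x ahead of the robot, y to its left, z up, the work surface at z = 0. Lengths are in m, angles in rad, forces in N, time in s.
With the tool pointing down it reaches from about 0.25 to 0.85 m from the base axis. Payload 12.5 kg.
Tool frame: the origin (TCP) lies midway between the tips of the shut fingers; the grasp point (between the pads) lies 19 mm behind it; z points along the fingers, y is the direction in which the jaws open and shut (so a half turn about z gives the same grasp; the last joint's range is limited). The gripper opens to 93 mm and grips with 3 to 60 N. Pads are 15 mm wide; open, the fingers measure 128 mm over their backs; the gripper's body (75 mm by 188 mm) begins 65 mm behind the grasp point.
Start: joints at [1.254, 0.351, 1.652, -0, 1.139, -0.085], TCP at [0.126, 0.535, 0.219] pointing down, gripper open.
Joint ranges: [-2.75, 2.75], [-0.79, 2.1], [0.01, 2.65], [-1.57, 4.71], [0.07, 3.14], [-2.87, 2.87]. Speed limits (rad/s): [2.22, 2.22, 2.79, 3.14, 3.14, 3.14].

### API

Orientations are given as a rotation vector (axis times angle).
In Python, from bench import r gives the robot as it stands.
- The arm moves only by the tool jog_arm, never from a script. Its argument "moves" is text: rows parted by semicolons, each of 7 numbers parted by spaces: the turn, a rotation vector about the world's x, y, z in rad, then the shift along the world's x, y, z in m, then the finger opening in m, from 0 to 0.093. A call has 1 to 20 rows; each row is the pose to reach, as a shift and turn from the pose measured when the call began; what a row does not reach only later rows make up. A row lasts 1/12 s, in which the tool goes at most 41.7 mm and 7.16 degrees, less where a joint would pass 70% of its speed; a pose out of reach is approached as far as the arm can. A call with a gripper value outside its range is refused whole. The fingers move at their own pace and stop on an object; the grip force is fixed at half the most. Time passes only in rows, so rows that repeat a pose let the fingers close. It gives the time, the measured TCP pose, the force and the opening at its end, in the units of the state.
- r.state(): the state, without advancing time (a new reading comes with each control period).
- r.camera(name): name is "scene" or "top" or "wrist"; returns a dict with "img" (400x640x3 uint8, red, green, blue), "depth" (400x640 float32, m along the optical axis (not along the pixel's ray), 0 where there is no reading), "camera_matrix" (3x3 intrinsics, pixels), "distortion" ([k1, k2, p1, p2, k3] as OpenCV has them; the pictures are not rectified), "position" and "orientation" of the camera in the world; the wrist camera has in their place "mount" (4x4, takes a point from camera to tool coordinates, whose origin is the TCP and whose axes are the flange's). Camera axes: x right, y down, z forward; pixel columns grow to the right and rows downward; lengths in m; the calibration is good to about 2 mm. A picture is of the moment at which its call begins: read the wrist's pose just before it.
- r.close_job(): hands the job in, once; it reports no verdict.
The state is a dict: "t": time; "q": joint angles; "dq": joint speeds; "effort": joint torques, N m; "ee_pos": TCP position; "tool_rot": TCP orientation; "ft_force": force on the tool from outside, world axes, zero at the start; "ft_torque": the same for the moment, N m; "finger_gap": finger opening in m.
Only numpy, scipy, OpenCV 4.12 (cv2) and the standard library are available. Lean on these libraries where they do the work, as an engineer would, in place of code of your own. Each camera call takes 0.05 s, during which the arm holds its last target.

## Working session

There is one attempt and no reset: what is moved stays moved. The work goes in short steps, Python scripts to look and compute and a tool call to move; the robot and the scene stay as the last step left them, time stands still between calls to the robot, and variables do not carry over. Pictures are saved under pics/ and viewed, and the job is handed in when it is done.

Besides the shell and the picture viewer there is one more tool, called after ">>>" as a command line: name --argument value ..., lists and objects as JSON in quotes. jog_arm: Moves the arm, as the interface text tells. Its arguments: {"type":"object","properties":{"moves":{"type":"string"}},"required":["moves"]}

```bash
mkdir -p pics
cat > h.py <<'E'
from bench import r
import cv2,numpy as np
def snap(n,tag):
    s=r.state(); c=r.camera(n); cv2.imwrite(f'pics/{n}_{tag}.png',c['img'][:,:,::-1]); np.save(f'pics/{n}_{tag}.npy',c,allow_pickle=True); return s,c
E
python3 - <<'E'
from h import *
for n in ['top','scene']:
    s,c=snap(n,'a'); print(n,c['position'],c['orientation'],c['camera_matrix'],c['distortion'])
print(s)
E
```

```text
top [0.43847191 0.01449868 1.12326701] [-2.17935565  2.14005335 -0.138099  ] [[361.2716672    0.         323.60014162]
 [  0.         361.2716672  204.59082577]
 [  0.           0.           1.        ]] [-0.01726399  0.          0.          0.          0.        ]
scene [-0.10230941 -0.41445706  0.9657764 ] [-2.13942885  1.20729601 -0.45998351] [[420.618087     0.         323.84704055]
 [  0.         420.618087   192.30593357]
 [  0.           0.           1.        ]] [-0.08384737  0.          0.          0.          0.        ]
{'t': 0.05, 'q': array([ 1.25437555e+00,  3.51211336e-01,  1.65242698e+00,  1.62719197e-05,
        1.13910352e+00, -8.46308974e-02]), 'dq': array([ 0.00134395, -0.00053291, -0.00336276,  0.00123017, -0.0008374 ,
        0.00140443]), 'effort': array([-1.13677204e-03, -4.98539972e+01, -2.86041945e+01,  7.00993021e-02,
        2.39400269e-02, -3.26363943e-05]), 'ee_pos': array([0.12622539, 0.53496368, 0.21811397]), 'tool_rot': array([-3.63262610e-01, -3.12027442e+00,  1.76420549e-03]), 'ft_force': array([ 0.38919196,  0.35930483, -0.15173024]), 'ft_torque': array([-0.01822617, -0.01878501, -0.02448624]), 'finger_gap': 0.0928319263279803}
```

View pics/top_a.png

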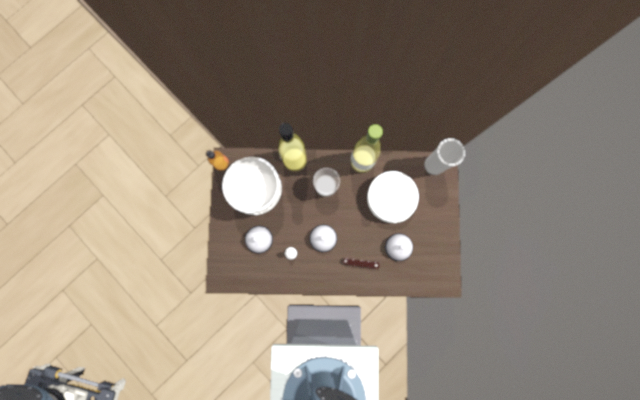

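View pics/scene_a.png

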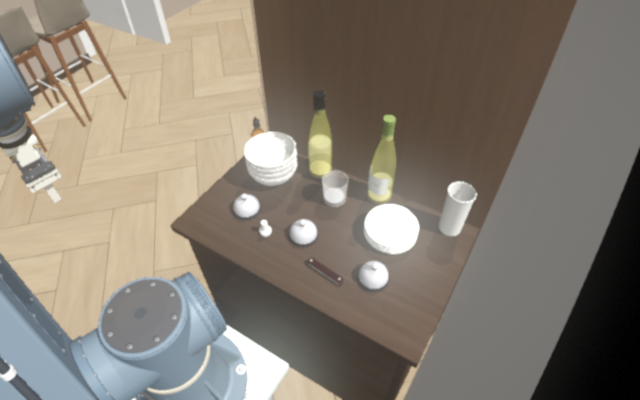

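The top view shows the bowls at the left (252,186), with their bell in front at (258,240). The middle bell (323,238) belongs to the glass and the right bell (399,247) to the plates. Next I'll zoom in to find the plunger.

```bash
cat >> h.py <<'E'
from scipy.spatial.transform import Rotation as R
def ray(c,uv,pos=None,rot=None):
    p=cv2.undistortPoints(np.array([[uv]],float),c['camera_matrix'],c['distortion'])[0,0]
    if rot is None: rot=R.from_rotvec(c['orientation']).as_matrix(); pos=c['position']
    return np.array(pos),rot@np.array([p[0],p[1],1])
def onz(c,uv,z,pos=None,rot=None):
    o,d=ray(c,uv,pos,rot); return o+d*(z-o[2])/d[2]
E
python3 - <<'E'
from h import *
a=cv2.imread('pics/top_a.png')[220:260,235:305]; b=cv2.imread('pics/scene_a.png')[180:245,215:285]
cv2.imwrite('pics/z1.png',cv2.resize(a,None,fx=10,fy=10,interpolation=cv2.INTER_CUBIC))
cv2.imwrite('pics/z2.png',cv2.resize(b,None,fx=9,fy=9,interpolation=cv2.INTER_CUBIC))
c=np.load('pics/top_a.npy',allow_pickle=True).item()
for uv,z in [((258,240),.03),((323,238),.03),((399,247),.03),((252,186),.128)]: print(onz(c,uv,z))
E
```

```text
[0.4629093  0.20653356 0.03      ]
[0.47249796 0.01089548 0.03      ]
[ 0.44953857 -0.21846967  0.03      ]
[0.61047243 0.21208701 0.128     ]
```

View pics/z1.png

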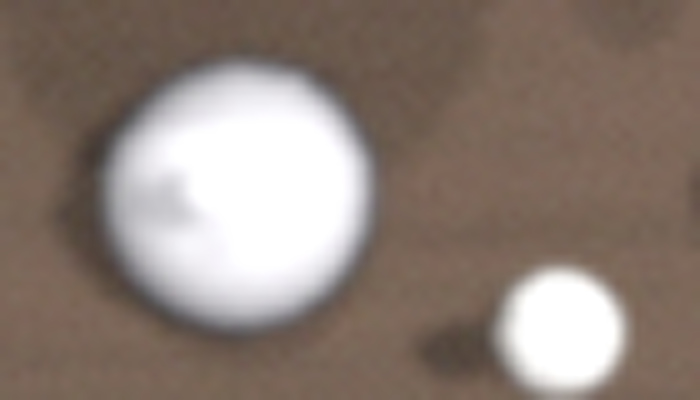

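View pics/z2.png

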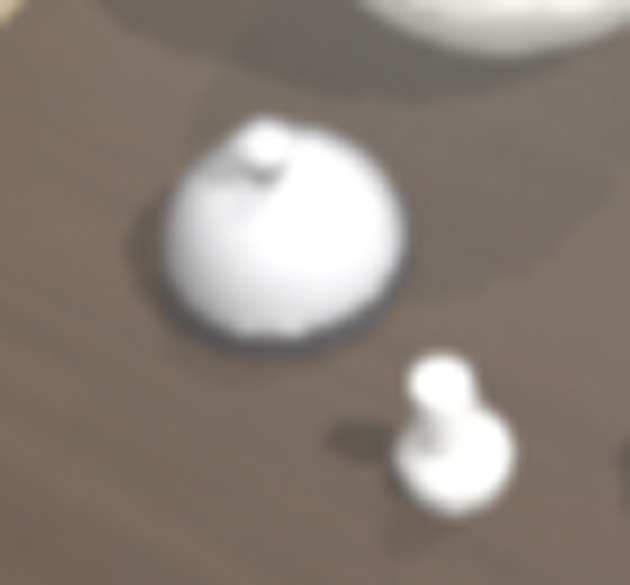

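Run:
```python
from h import *
c=np.load('pics/top_a.npy',allow_pickle=True).item()
g=cv2.cvtColor(c['img'],cv2.COLOR_RGB2GRAY)[220:260,235:282]
_,m=cv2.threshold(g,150,255,cv2.THRESH_BINARY)
cs,_=cv2.findContours(m,cv2.RETR_EXTERNAL,cv2.CHAIN_APPROX_NONE); k=max(cs,key=cv2.contourArea)
e=cv2.fitEllipse(k); print(e)
uv=(e[0][0]+235,e[0][1]+220)
for z in (.01,.02,.03): print(z,onz(c,uv,z))
s=np.load('pics/scene_a.npy',allow_pickle=True).item()
for uv in [(243.9,195.4),(244.0,196.5)]: print(onz(s,uv,.061))
# depth points of top and scene
for n,box in((c,(225,255,245,273)),(s,(190,222,228,264))):
    P=[]
    for v in range(box[0],box[1]):
        for u in range(box[2],box[3]):
            d=n['depth'][v,u]
            if d>0:
                o,q=ray(n,(u,v)); P.append(o+q*d)
    P=np.array(P); 
    for lo in(.01,.03,.05,.056): 
        A=P[P[:,2]>lo]; 
        if len(A): print(lo,len(A),A.mean(0),A.min(0),A.max(0))
```

```text
((23.766075134277344, 18.958335876464844), (24.125017166137695, 24.733192443847656), 83.39640808105469)
0.01 [0.46658109 0.20782221 0.01      ]
0.02 [0.46632859 0.20608567 0.02      ]
0.03 [0.4660761  0.20434913 0.03      ]
[0.46895482 0.20962053 0.061     ]
[0.46573161 0.20668159 0.061     ]
0.01 519 [0.46568771 0.20560357 0.03591744] [0.42704669 0.1698142  0.01002967] [0.50648401 0.24985153 0.06929435]
0.03 380 [0.46596204 0.20757736 0.04109517] [0.4329886  0.17548229 0.03001414] [0.49888989 0.24303959 0.06929435]
0.05 28 [0.46639213 0.20910443 0.06269229] [0.45899808 0.20131585 0.05006373] [0.47372599 0.21627814 0.06929435]
0.056 27 [0.46642871 0.20932586 0.06316002] [0.45899808 0.20131585 0.05901103] [0.47372599 0.21627814 0.06929435]
0.01 465 [0.45631981 0.19692864 0.0341149 ] [0.42495591 0.11074967 0.01007683] [0.49746481 0.24092157 0.06686079]
0.03 300 [0.46068073 0.19978829 0.04128602] [0.42495591 0.11074967 0.03000496] [0.49746481 0.23480501 0.06686079]
0.05 26 [0.46315425 0.19907407 0.06067182] [0.42495591 0.11074967 0.05025177] [0.47354259 0.21426294 0.06686079]
0.056 21 [0.46639321 0.2065124  0.06284989] [0.45952216 0.19938933 0.05905533] [0.47354259 0.21426294 0.06686079]
```

>>> jog_arm --moves "0 0 0.03 0.03 -0.03 0 0;0 0 0.06 0.055 -0.053 -0.005 0;0 0 0.09 0.08 -0.077 -0.01 0;0 0 0.12 0.105 -0.1 -0.015 0;0 0 0.15 0.13 -0.125 -0.02 0;0 0 0.18 0.155 -0.15 -0.025 0;0 0 0.2 0.18 -0.174 -0.03 0;0 0 0.232 0.205 -0.198 -0.035 0;0 0 0.232 0.23 -0.222 -0.04 0;0 0 0.232 0.255 -0.246 -0.045 0;0 0 0.232 0.28 -0.27 -0.05 0;0 0 0.232 0.305 -0.294 -0.055 0;0 0 0.232 0.325 -0.313 -0.06 0;0 0 0.232 0.34 -0.3275 -0.068 0;0 0 0.232 0.34 -0.3275 -0.068 0;0 0 0.232 0.34 -0.3275 -0.068 0;0 0 0.232 0.34 -0.3275 -0.068 0;0 0 0.232 0.34 -0.3275 -0.068 0"

```text
t: 1.6
ee_pos: [0.4656, 0.2083, 0.1504]
tool_rot: [0.002, -3.142, 0.001]
ft_force: [-0.5, -0.5, 0.8]
finger_gap: 0.001
```

Run:
```python
from h import *
s,c=snap('wrist','b'); print(s['t'],s['ee_pos'],s['tool_rot'],s['ft_force'],s['finger_gap'],c['mount'])
snap('scene','b')
```

```text
1.6 [0.4656394  0.20825419 0.15042509] [ 1.92493891e-03 -3.14158887e+00  1.35576452e-03] [-0.4983192  -0.45069542  0.82168009] 0.0010131217458523968 [[-4.82532539e-04 -9.59867598e-01 -2.80453136e-01  7.91422827e-02]
 [ 9.99998463e-01  9.52784832e-06 -1.75315305e-03  4.48648199e-04]
 [ 1.68546692e-03 -2.80453551e-01  9.59866118e-01 -1.66157238e-01]
 [ 0.00000000e+00  0.00000000e+00  0.00000000e+00  1.00000000e+00]]
```

View pics/wrist_b.png

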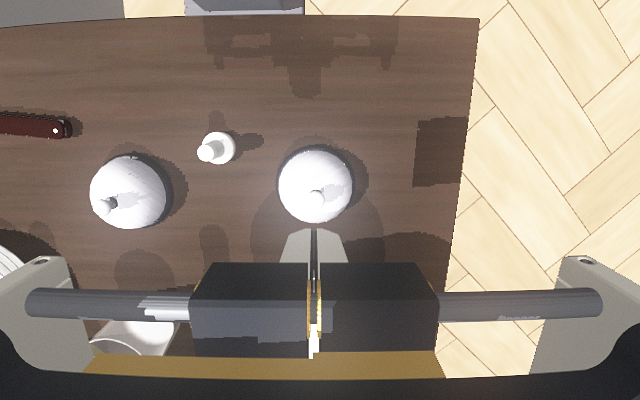

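View pics/scene_b.png

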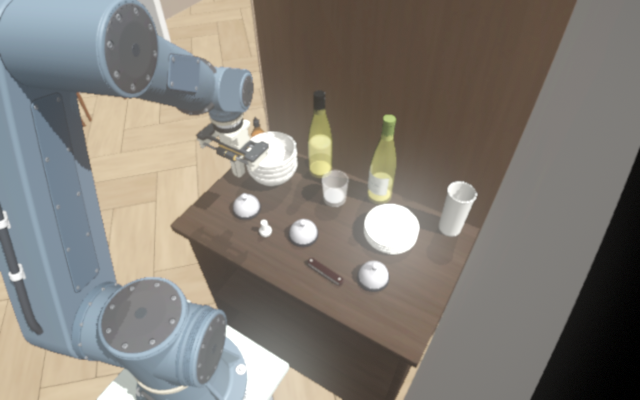

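The wrist view shows the target bell at (315,187). Its plunger button is near (317,198), in line with the closed fingertips at column 314.

Run:
```python
from h import *
c=np.load('pics/wrist_b.npy',allow_pickle=True).item()
Rt=R.from_rotvec([1.92493891e-03,-3.14158887e+00,1.35576452e-03]).as_matrix(); p=np.array([.46564,.20825,.15043])
M=c['mount']
for uv in [(317,199),(317,196)]: print(onz(c,uv,.063,p+Rt@M[:3,3],Rt@M[:3,:3]))
P=[]
for v in range(180,215):
  for u in range(295,340):
    d=c['depth'][v,u]
    if d>0:
        o,q=ray(c,(u,v),p+Rt@M[:3,3],Rt@M[:3,:3]); P.append(o+q*d)
P=np.array(P);A=P[(P[:,2]>.056)];print(len(A),A.mean(0),A.min(0),A.max(0))
T=A[A[:,2]>.061];print(len(T),T.mean(0),T.min(0),T.max(0))
cv2.imwrite('pics/z3.png',cv2.resize(c['img'][140:230,270:360,::-1],None,fx=6,fy=6,interpolation=cv2.INTER_CUBIC))
```

```text
[0.4641138  0.21133329 0.063     ]
[0.46136097 0.21132197 0.063     ]
272 [0.46519911 0.2098477  0.06285707] [0.45782745 0.20155353 0.05835951] [0.47408396 0.21760005 0.06593841]
245 [0.46550807 0.21000489 0.06314153] [0.45801237 0.20248365 0.06102372] [0.47408396 0.21759996 0.06593841]
```

View pics/z3.png

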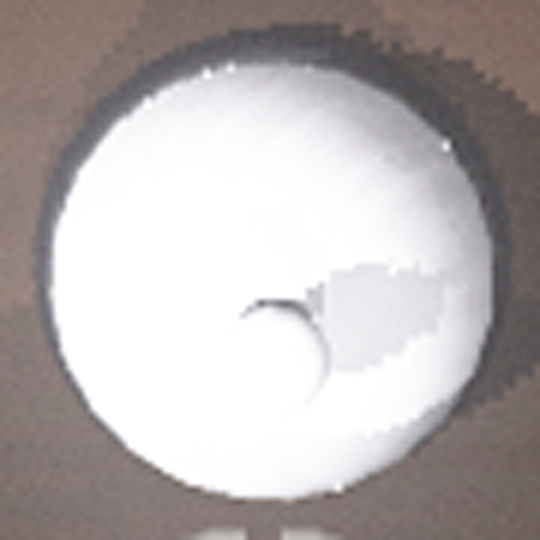

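>>> jog_arm --moves "0 0 0 0.0005 0.001 -0.02 0;0 0 0 0.0005 0.001 -0.04 0;0 0 0 0.0005 0.001 -0.06 0;0 0 0 0.0005 0.001 -0.07 0;0 0 0 0.0005 0.001 -0.078 0;0 0 0 0.0005 0.001 -0.082 0;0 0 0 0.0005 0.001 -0.082 0;0 0 0 0.0005 0.001 -0.082 0"

```text
t: 2.37
ee_pos: [0.4666, 0.2095, 0.0691]
tool_rot: [-0.003, 3.141, -0.001]
ft_force: [-0.3, -0.2, 1.3]
finger_gap: 0.0004
```

Run:
```python
from h import *
s,c=snap('wrist','c'); print(s['t'],s['ee_pos'],s['ft_force'],s['effort'])
s,d=snap('scene','c')
a=cv2.resize(c['img'][120:300,220:420,::-1],None,fx=2,fy=2); b=cv2.resize(d['img'][150:240,200:300,::-1],(400,360),interpolation=cv2.INTER_CUBIC)
cv2.imwrite('pics/z4.png',np.hstack([a,b]))
```

```text
2.3667 [0.46658931 0.20945832 0.06909206] [-0.29901102 -0.16381465  1.26719559] [ 5.33622550e-02 -4.91288996e+01 -2.03717762e+01  6.70593377e-03
  3.92963982e-02  1.00378955e-03]
```

View pics/z4.png

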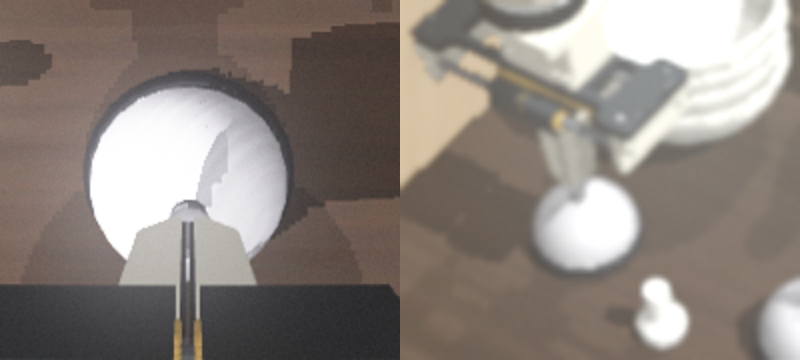

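Both views show the fingertips centred just above the button, about 5 mm clear. I'll press slowly.

>>> jog_arm --moves "0 0 0 0 0 -0.003 0;0 0 0 0 0 -0.005 0;0 0 0 0 0 -0.007 0;0 0 0 0 0 -0.009 0;0 0 0 0 0 -0.0095 0;0 0 0 0 0 -0.0095 0;0 0 0 0 0 -0.0095 0"

```text
t: 3.05
ee_pos: [0.4669, 0.2095, 0.0599]
tool_rot: [-0.002, 3.14, -0.0]
ft_force: [1.9, -0.6, 1.6]
finger_gap: 0.0005
```

>>> jog_arm --moves "0 0 0 -0.0003 0 -0.0005 0;0 0 0 -0.0003 0 -0.001 0;0 0 0 -0.0003 0 -0.0013 0;0 0 0 -0.0003 0 -0.0013 0;0 0 0 -0.0003 0 -0.0013 0"

```text
t: 3.47
ee_pos: [0.4668, 0.2095, 0.0587]
tool_rot: [-0.002, 3.139, -0.0]
ft_force: [1.3, 0.2, 2.5]
finger_gap: 0.0003
```

Run:
```python
from h import *
s,c=snap('wrist','d'); print(s['t'],s['ee_pos'],s['ft_force'],s['ft_torque'],s['effort'])
s,d=snap('scene','d');print(s['ft_force'])
a=cv2.resize(c['img'][120:300,220:420,::-1],None,fx=2,fy=2); b=cv2.resize(d['img'][150:240,200:300,::-1],(400,360),interpolation=cv2.INTER_CUBIC)
cv2.imwrite('pics/z5.png',np.hstack([a,b]))
```

```text
3.4667 [0.46678598 0.2095324  0.05867423] [1.3418525  0.22969495 2.52820462] [-0.00956583 -0.35702987 -0.00310018] [ 4.16370146e-01 -4.87594378e+01 -1.83782458e+01  1.33147915e-01
  5.75784110e-01 -5.34843784e-04]
[ 1.76934603 -0.75488258  2.38240327]
```

View pics/z5.png

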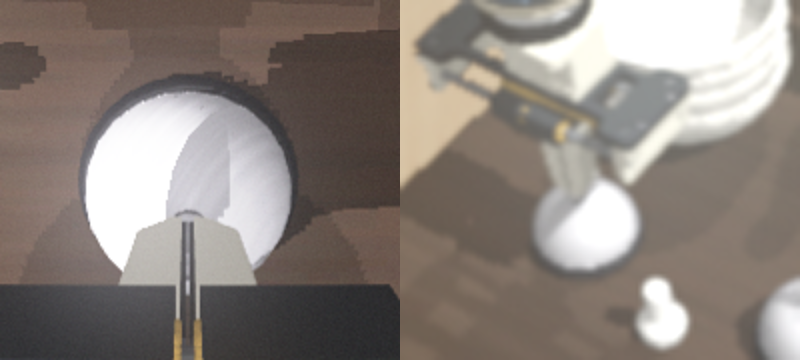

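The plunger is well down in both views and the bell hasn't moved. I'll inch down until the force shows the stop.

>>> jog_arm --moves "0 0 0 0 0 -0.0005 0;0 0 0 0 0 -0.0008 0;0 0 0 0 0 -0.0008 0;0 0 0 0 0 -0.0008 0"

```text
t: 3.9
ee_pos: [0.4668, 0.2096, 0.0581]
tool_rot: [-0.002, 3.139, -0.0]
ft_force: [0.7, -0.5, 5.7]
finger_gap: 0.0008
```

The force rose to about 4.5 N over baseline, more than the spring alone can give, so the plunger is fully down. Next I'll raise slowly, then move well clear.

>>> jog_arm --moves "0 0 0 0 0 -0.0003 0;0 0 0 0 0 0.001 0;0 0 0 0 0 0.003 0;0 0 0 0 0 0.006 0;0 0 0 0 0 0.01 0;0 0 0 0 0 0.02 0;0 0 0 0 0 0.04 0;0 0 0 0 0 0.065 0;0 0 0 0 0 0.09 0;0 0 0 0 0 0.115 0;0 0 0 0 0 0.14 0;0 0 0 0 0 0.165 0;0 0 0 0 0 0.18 0;0 0 0 0 0 0.18 0;0 0 0 0 0 0.18 0;0 0 0 0 0 0.18 0"

```text
t: 5.23
ee_pos: [0.4662, 0.2093, 0.2372]
tool_rot: [-0.002, 3.141, -0.001]
ft_force: [-1.0, -0.1, -1.2]
finger_gap: 0.0005
```

Run:
```python
from h import *
s,c=snap('wrist','e'); print(s['t'],s['ee_pos'],s['ft_force'],np.abs(s['dq']).max())
Rt=R.from_rotvec(s['tool_rot']).as_matrix(); M=c['mount']; o0=s['ee_pos']+Rt@M[:3,3]; RR=Rt@M[:3,:3]
P=[]
for v in range(0,260):
  for u in range(220,420):
    d=c['depth'][v,u]
    if d>0:
        o,q=ray(c,(u,v),o0,RR); P.append(o+q*d)
P=np.array(P);A=P[(P[:,2]>.056)&(P[:,2]<.075)&(np.hypot(P[:,0]-.466,P[:,1]-.209)<.02)];print(len(A),A.mean(0),np.median(A[:,2]))
s,d=snap('scene','e')
a=np.load('pics/scene_a.npy',allow_pickle=True).item()
print([np.abs(d['img'][y0:y1,x0:x1].astype(int)-a['img'][y0:y1,x0:x1]).mean().round(1) for (x0,x1,y0,y1) in [(225,270,190,225),(255,275,215,240),(285,320,215,248),(355,392,258,295)]])
cv2.imwrite('pics/z6.png',np.vstack([np.hstack([x['img'][130:300,200:400,::-1] for x in(a,d)]),np.hstack([cv2.resize(c['img'][:,:,::-1],(400,250))])]))
```

```text
5.2333 [0.4661568  0.20932196 0.23718059] [-1.00910641 -0.05735392 -1.15469422] 0.01221162260659175
160 [0.46548946 0.20968471 0.06285932] 0.0630657795913136
[np.float64(3.7), np.float64(3.8), np.float64(3.8), np.float64(3.7)]
```

View pics/z6.png

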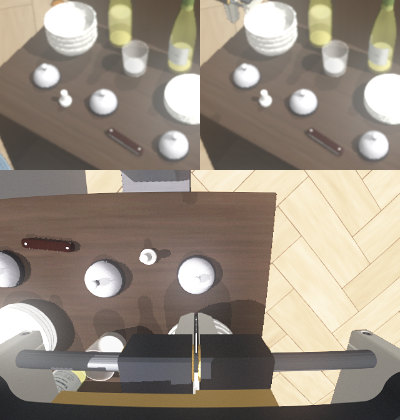

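```bash
python3 -c "
from bench import r
print(r.close_job())"
```

```text
the job is handed in; nothing more can be done
None
```

I rang the bell in front of the bowls (the left one, at about x 0.466, y 0.209) by pressing its plunger with the closed fingertips, then raised the hand straight up. The job is handed in.

- **Press:** the fingertips reached 58.1 mm above the table, about 5.9 mm of the 6 mm travel. The upward force rose to 5.7 N, more than the spring alone can give (under 3 N), so the plunger was at its stop.
- **After:** the wrist camera's depth puts the plunger top at about 63 mm, against 63.1 mm before the press, so it has sprung back. The hand is about 17 cm above the bell.
- **Scene:** before and after pictures show the three bells and the stopper unchanged apart from image noise. By eye, the rest of the table in view also looks the same; the shaker tin and bitters bottle were not compared closely.
- **Disagreements:** the force reading with nothing touching the hand wandered between +1.3 and -1.2 N, so contact forces are only good to about 1 to 2 N. The position estimates from the different cameras disagreed by 2 to 3 mm, well within the 17 mm button.

The clock stood at about 5.3 s, against the limit of 32 s.

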